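Close the pinwheel carton layer under the station guard

ROBOT

A 6-joint arm with a two-finger parallel gripper is mounted at the origin on a cart in front of the work surface, level with it; the furniture and walls round the work are solid. World frame = base frame: x ahead of the robot, y to its left, z up, the work surface at z = 0. Lengths are in m, angles in rad, forces in N, time in s.
With the tool pointing down it reaches from about 0.425 to 0.95 m from the base axis. Payload 3.5 kg.
Tool frame: the origin (TCP) lies at the very end of the fingers, on their centre line; the grasp point (between the pads) lies 19 mm behind it; x points along the fingers, z is the direction in which the jaws open and shut, and the axes are right-handed (so a half turn about x gives the same grasp; the last joint's range is limited). The gripper opens to 85 mm and grips with 20 to 120 N. Pads are 22 mm wide; open, the fingers measure 114 mm over their backs; the gripper's body (76 mm by 85 mm) begins 54 mm behind the grasp point. The pads swing forward as they close: fully open they stand 13 mm farther back than shut.
Start: joints at [1.139, 0.286, 1.577, -0, 1.279, -0.15], TCP at [0.188, 0.648, 0.197] pointing down, gripper open.
Joint ranges: [-2.77, 2.77], [-0.9, 2.22], [0.21, 2.48], [-1.53, 4.67], [0.24, 2.81], [-2.84, 2.84]. Speed limits (rad/s): [2.79, 2.79, 3.14, 3.14, 3.14, 3.14].

INTERFACE

Orientations are given as a unit quaternion [x, y, z, w].
In Python, from plant import ctrl, cams gives the robot as it stands.
- The arm moves only by the tool play_rows, never from a script. Its argument "rows" is a list of rows, each a list of 3 entries, a list of its own where there are three numbers: the opening in per cent of the stroke, from 0 (shut) to 100 (fully open), then the shift along the tool's x, y, z in units of 0.3 m (1.0 is 0.3 m), then the turn, a rotation vector about the tool's x, y, z in units of pi/2 rad (1.0 is pi/2 rad). A call has 1 to 10 rows; each row is the pose to reach, as a shift and turn from the pose commanded when the call began, along the tool's axes at that moment; what a row does not reach only later rows make up. A row lasts 1/12 s, in which the tool goes at most 41.7 mm and 7.16 degrees, less where a joint would pass 70% of its speed; a pose out of reach is approached as far as the arm can. A call with a number of a shift or a turn outside -1 to 1 is refused whole. A call with a gripper value outside its range is refused whole. The fingers move at their own pace and stop on an object; "force" is the grip in N (left out, the last holds). Time passes only in rows, so rows that repeat a pose let the fingers close. It gives the time, the measured TCP pose, the force and the opening at its end, in the units of the state.
- ctrl.get_state(): the state, without advancing time (a new reading comes with each control period).
- cams.read_camera(name): name is "scene" or "top"; returns a dict with "color" (480x640x3 uint8, red, green, blue), "fx", "fy", "cx", "cy" (pixels), "view" (4x4, takes a point from world to camera coordinates). Camera axes: x right, y down, z forward; pixel columns grow to the right and rows downward; lengths in m; the calibration is good to about 2 mm. A picture is of the moment at which its call begins. There is no depth.
- ctrl.sign_off(): hands the job in, once; it reports no verdict.
The state is a dict: "time": time; "qpos": joint angles; "dq": joint speeds; "joint_efforts": joint torques, N m; "eef_pos": TCP position; "tcp_rot": TCP orientation; "contact_force": force on the tool from outside, world axes, zero at the start; "wrist_torque": the same for the moment, N m; "opening": opening from 0.0 (shut) to 1.0 (fully open).
Only numpy, scipy, OpenCV 4.12 (cv2) and the standard library are available. Lean on these libraries where they do the work, as an engineer would, in place of code of your own. Each camera call takes 0.05 s, during which the arm holds its last target. There are 200 camera calls.

TASK

Lift the clear guard of the packing station, slide the two waiting cartons along the board to complete the four-carton pinwheel layer outlined on it, and square them up tight against the other two cartons and the long side fence, then lower the guard fully shut over the finished layer. The bottom flaps are not taped yet, so never lift or tip a carton; leave the other things on the bench alone.

Things in the scene. Friction and masses are not known exactly. Their poses are not given: they have to be found in the camera images.
- station: fixed packing station: grey laminate board 445 x 212 x 12 mm. Origin on the bench under the centre of the 180 x 180 mm layer; +x is the direction in which cartons slide in, z up; board from x -325 to +120, y -106 to +106 mm. Blue outlines show the pinwheel (36 mm hole in its middle): centres (x, y) -36,-54 and 36,54 with long sides along x; -54,36 and 54,-36 with long sides along y
- fence_corner (a point): fixed in the station: inner corner of the fences on the board's top, at the station's x +90, y -90 mm; axes as the station's. The side fence (30 mm high, 8 mm thick) runs from it along -x over the whole board; the back fence (46 mm high, 10 mm thick) along +y behind the layer. The layer's -x and +y sides are open
- place_end (a point): fixed in the station: where the centre of carton_end must come, 35 mm above the bench (half-way up a carton on the board); axes as the station's
- place_cross (a point): fixed in the station: where the centre of carton_cross must come, 35 mm above the bench; axes as the station's
- carton_end_mid (a point): centre of a loose brown cardboard carton, 108 x 72 x 46 mm, 0.1 to 0.2 kg, x axis along its 108 mm side. It waits on the board in front of the guard in the lane beside the long side fence, its long side roughly along the station's x; slid in endwise
- carton_cross_mid (a point): centre of an equal carton waiting in the other lane, its long side (its x axis) roughly along the station's y; slid in broadside
- laid_cross_mid (a point): centre of an equal carton that already lies in its place in the back corner of the fences, long side along the station's y
- laid_end_mid (a point): centre of an equal carton that already lies in its place beside it at the back fence, long side along the station's x
- guard (a joint): guard angle, rad: 0 shut, grows as it lifts, at most 2.0 (leaning back). Stiff hinge: stays where left; about 4 N at the handle lift it, 1 N lowers it. Clear 4 mm cover: top (underside 65 mm above the bench when shut) and 47 mm skirts hanging 7 mm outside the layer on its -x side, 9 mm on its +y side, so it shuts only over a square layer. Starts shut or a little ajar
- guard_handle (a point): middle of the guard's handle, a round black bar of 12 mm diameter, 110 mm long along the station's y, its axis 39 mm in front of the front skirt (posts at 52 mm either side of the middle); 64 mm above the bench when the guard is shut; 244 mm from the hinge axis
- guard_hinge (a point): fixed in the station: middle of the hinge axis, which runs along the station's y, 68 mm above the bench at the station's x = +104 mm; axes as the station's
- sachets: loose bystander: blue and white bundle of sachets, 57 x 68 x 45 mm, origin at its underside
- spare_tape: loose bystander: roll of tape lying flat, 68 mm across, 18 mm high, origin at its underside
- marker: loose bystander: black capped pen 138 mm long, 12 mm thick, lying on the bench, origin at its underside

How it is judged:
By the outcome, as a careful person would: the job done as asked, in the order asked, and still so for the second after the job is handed in, with the robot touching nothing.
It also fails if it takes over 72 s, if anything falls off the work surface, if the arm or the gripper's body presses on something with over 40 N, if the wrist force passes 120 N, or if a joint passes its speed limit or range.

## Working session

There is one attempt and no reset: what is moved stays moved. The work goes in short steps, Python scripts to look and compute and a tool call to move; the robot and the scene stay as the last step left them, time stands still between calls to the robot, and variables do not carry over. Pictures are saved under pics/ and viewed, about 8 in all and at most 12, crops included, and the job is handed in when it is done.

Besides the shell and the picture viewer there is one more tool, called after "Request:" as name([rows], argument=value, ...), one row to a line, values as JSON. play_rows: Moves the arm, as the interface text tells. Shifts and turns lie within -1 to 1; 1 stands for 0.3 m of shift or pi/2 rad of turn. Its arguments: {"type":"object","properties":{"rows":{"type":"array"},"force":{"type":"number"}},"required":["rows"]}

```bash
ls; mkdir -p pics; cat > h.py <<'E'
import numpy as np, cv2
from plant import ctrl, cams
def snap(n,f):
    d=cams.read_camera(n); cv2.imwrite('pics/'+f,d['color'][:,:,::-1]); np.savez('pics/'+n+'.npz',**{k:v for k,v in d.items()}); return d
def ray(d,u,v,z):
    V=np.array(d['view']); R=V[:3,:3]; c=-R.T@V[:3,3]
    r=R.T@np.array([(u-d['cx'])/d['fx'],(v-d['cy'])/d['fy'],1]); return c+r*(z-c[2])/r[2]
def proj(d,P):
    P=np.atleast_2d(P); V=np.array(d['view']); q=P@V[:3,:3].T+V[:3,3]
    return np.c_[q[:,0]/q[:,2]*d['fx']+d['cx'],q[:,1]/q[:,2]*d['fy']+d['cy']]
E
python3 - <<'E'
from h import *
for n in('top','scene'):
    d=snap(n,n+'1.png'); V=np.array(d['view']); print(n,d['fx'],-V[:3,:3].T@V[:3,3],V[:3,:3].round(2).tolist())
s=ctrl.get_state(); print(s)
E
```

```text
pics
top 606.618112736709 [ 0.3098069  -0.04191488  1.26141193] [[-0.01, -1.0, -0.01], [-0.98, 0.01, -0.2], [0.2, 0.0, -0.98]]
scene 502.1788556410238 [-0.15653701 -0.47758493  0.52349392] [[0.51, -0.86, 0.0], [-0.39, -0.24, -0.89], [0.77, 0.45, -0.46]]
{'time': 0.1, 'qpos': array([ 1.13903511e+00,  2.87122852e-01,  1.57804305e+00, -7.56190045e-06,
        1.27861995e+00, -1.50001900e-01]), 'dq': array([-0.00011651,  0.00078407, -0.00453213,  0.00186043, -0.00414804,
        0.0005127 ]), 'joint_efforts': array([-2.10963103e-04, -4.07297158e+01, -2.93698096e+01, -2.02568472e-04,
        3.38442915e-03, -4.58784797e-06]), 'eef_pos': array([0.18736891, 0.64776774, 0.19594833]), 'tcp_rot': array([-0.42521001,  0.56593398,  0.42446947,  0.56457138]), 'contact_force': array([ 0.09049704,  0.04835215, -0.49367499]), 'wrist_torque': array([ 0.05176626,  0.00470112, -0.00913752]), 'opening': 1.0023162540988033}
```

View pics/top1.png

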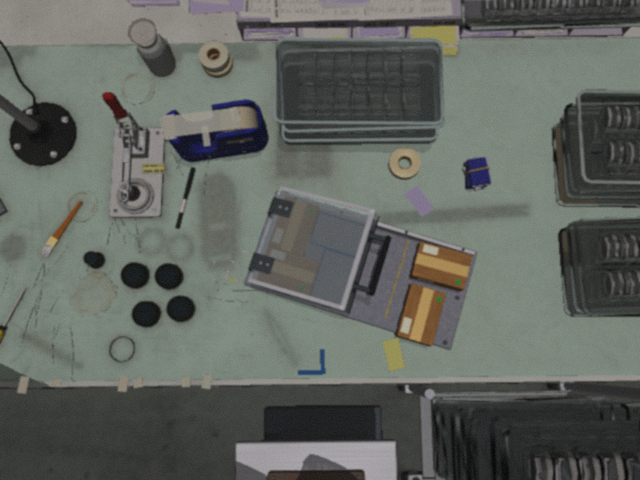

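View pics/scene1.png

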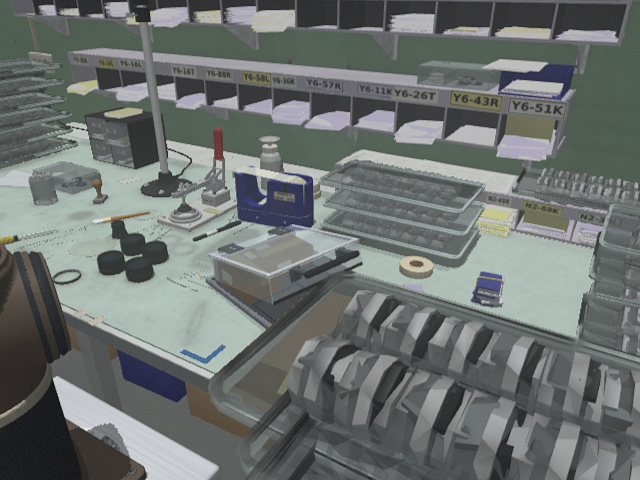

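```bash
python3 - <<'E'
import cv2
i=cv2.imread('pics/top1.png')[170:365,230:490]; cv2.imwrite('pics/c1.png',cv2.resize(i,(780,585),interpolation=cv2.INTER_CUBIC))
E
```

```text
(no output)
```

View pics/c1.png

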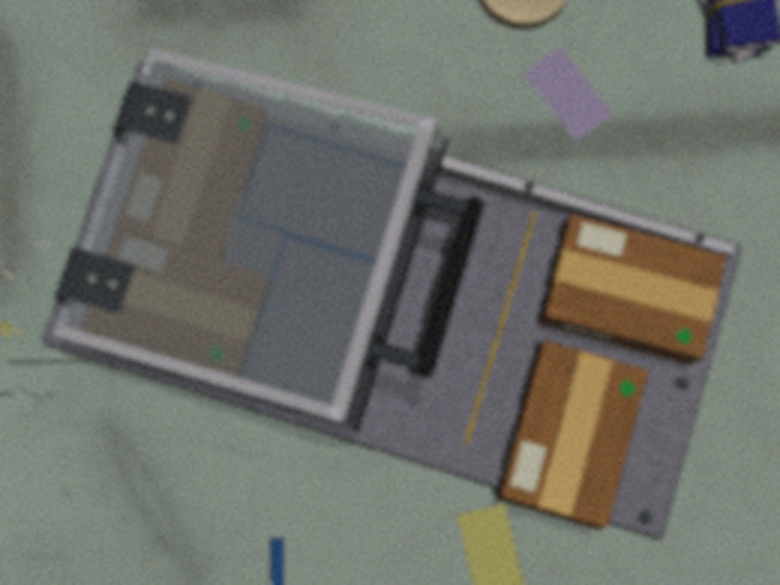

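```bash
cat > fit.py <<'E'
from h import *
from scipy.optimize import least_squares
d=np.load('pics/top.npz'); d={k:d[k] for k in d}
C=lambda u,v:(u/3+230,v/3+170)
pts=[((-325,106,12),C(660,537)),((120,106,12),C(46,345)),((-325,-98,42),C(738,245)),((18,-18,12),C(240,217)),((-18,-18,12),C(287,235)),((-325,-90,42),C(731,253))]
P=np.array([p[0] for p in pts])/1e3; U=np.array([p[1] for p in pts])
def w(p,P):
    c,s=np.cos(p[2]),np.sin(p[2]); P=np.atleast_2d(P)
    return np.c_[p[0]+c*P[:,0]-s*P[:,1],p[1]+s*P[:,0]+c*P[:,1],P[:,2]]
r=least_squares(lambda p:(proj(d,w(p,P))-U).ravel(),[0.45,0.1,1.8],loss='soft_l1')
print(r.x,np.degrees(r.x[2])); print(((proj(d,w(r.x,P))-U)*3).round(1))
np.save('st.npy',r.x); p=r.x
def st(u,v,z):
    q=ray(d,*C(u,v),z)[:2]-p[:2]; c,s=np.cos(p[2]),np.sin(p[2]); return (np.array([c*q[0]+s*q[1],-s*q[0]+c*q[1]])*1e3).round(1)
print('end',[st(*a,.058) for a in((572,216),(727,254),(700,357),(545,322))])
print('cross',[st(*a,.058) for a in((541,343),(645,370),(605,525),(500,497))])
print('handle',[st(*a,.064) for a in((474,200),(428,372))])
print('guard top',[st(*a,.069) for a in((150,55),(435,122),(342,415),(52,330))])
for n,P0 in(('top',(-140,0,64)),):
  for a in(0,.05,.1,.2):
    r0=.244;h=np.arctan2(-4,-244)
    ang=np.arctan2(.004,.244)
    Q=[(0.104-r0*np.cos(a-ang),y,0.068+r0*np.sin(a-ang)) for y in(-.055,.055)]
    print(a,((proj(d,w(p,Q))-[230,170])*3).round(0).tolist())
    ds=np.load('pics/scene.npz'); print('   scene',proj(ds,w(p,Q)).round(1).tolist())
print('board scene',proj(ds,w(p,[(-.325,.106,.012),(.12,.106,.012)])).round(0).tolist())
print('bystanders',[ray(d,*a)[:2].round(3) for a in((478,175,.03),(405,163,.015),(186,198,.006))])
E
python3 fit.py; python3 - <<'E'
import cv2
i=cv2.imread('pics/scene1.png')[210:340,190:380]; cv2.imwrite('pics/c2.png',cv2.resize(i,(760,520),interpolation=cv2.INTER_CUBIC))
E
```

```text
[0.52835121 0.00186746 1.26243016] 72.33192016855956
[[ 2.8 -0.2]
 [-7.8 -0.5]
 [10.  -1. ]
 [-6.9  1.1]
 [-4.7 -2.1]
 [14.1  2.2]]
end [array([-204.3,  -78.2]), array([-310.4,  -83.5]), array([-310.6,  -11.2]), array([-206.2,   -3.7])]
cross [array([-207.5,   10.6]), array([-278. ,    7.8]), array([-279.2,  113. ]), array([-209. ,  115.7])]
handle [array([-138.1,  -68.2]), array([-141. ,   51.7])]
guard top [array([100.3, -99.5]), array([ -98.1, -111. ]), array([-95.1,  95.8]), array([103.9,  98.3])]
0 [[471.0, 219.0], [425.0, 376.0]]
   scene [[357.0, 278.1], [310.1, 301.0]]
0.05 [[473.0, 216.0], [426.0, 374.0]]
   scene [[357.2, 272.1], [310.1, 294.7]]
0.1 [[473.0, 212.0], [426.0, 372.0]]
   scene [[357.2, 266.0], [309.8, 288.2]]
0.2 [[471.0, 203.0], [423.0, 366.0]]
   scene [[356.4, 253.2], [308.4, 274.5]]
board scene [[370.0, 401.0], [204.0, 278.0]]
bystanders [array([ 0.689, -0.347]), array([ 0.722, -0.196]), array([0.653, 0.274])]
```

View pics/c2.png

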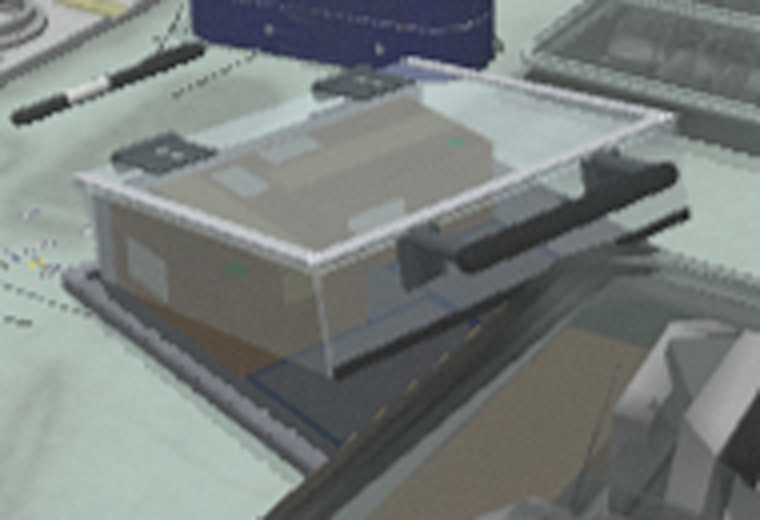

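```bash
cat > fit2.py <<'E'
from h import *
from scipy.optimize import least_squares
L=lambda n:(lambda d:{k:d[k] for k in d})(np.load('pics/%s.npz'%n))
d=L('top'); ds=L('scene'); C=lambda u,v:(u/3+230,v/3+170); S=lambda u,v:(u/4+190,v/4+210)
pts=[((-325,106,12),C(661,538)),((120,106,12),C(46,345)),((-325,-98,42),C(740,245)),((18,-18,12),C(240,217)),((-18,-18,12),C(287,235))]
sc=[((120,106,12),S(65,280)),((-18,18,12),S(365,268))][:1]
P=np.array([p[0] for p in pts])/1e3; U=np.array([p[1] for p in pts])
Ps=np.array([p[0] for p in sc])/1e3; Us=np.array([p[1] for p in sc])
def w(p,P):
    c,s=np.cos(p[2]),np.sin(p[2]); P=np.atleast_2d(P)
    return np.c_[p[0]+c*P[:,0]-s*P[:,1],p[1]+s*P[:,0]+c*P[:,1],P[:,2]]
def H(a,y): t=a-np.arctan2(.004,.244); return np.array([(.104-.244*np.cos(t),q,.068+.244*np.sin(t)) for q in y])
def res(p):
    h=w(p,H(p[3],(-.055,.055)))
    return np.r_[(proj(d,w(p,P))-U),proj(d,h)-[C(474,201),C(428,371)],proj(ds,w(p,Ps))-Us,proj(ds,h)-[S(672,176),S(466,260)]]
if __name__=='__main__':
    r=least_squares(lambda p:res(p).ravel(),[.528,.002,1.262,.2],loss='soft_l1'); print(r.x.round(4)); print(res(r.x).round(1).tolist()); np.save('st.npy',r.x)
    p=r.x
    def st(u,v,z):
        q=ray(d,*C(u,v),z)[:2]-p[:2]; c,s=np.cos(p[2]),np.sin(p[2]); return (np.array([c*q[0]+s*q[1],-s*q[0]+c*q[1]])*1e3).round(1)
    print('end',[st(*a,.058) for a in((572,216),(727,254),(700,357),(545,322))])
    print('cross',[st(*a,.058) for a in((541,343),(645,370),(605,525),(500,497))])
    print('handle',w(p,H(p[3],[0])))
    from scipy.spatial.transform import Rotation as R
    s=ctrl.get_state(); print(R.from_quat(s['tcp_rot']).as_matrix().round(3))
E
python3 fit2.py
```

```text
[ 5.2800e-01 -8.0000e-04  1.2595e+00  2.0020e-01]
[[1.6, 0.2], [-1.4, -0.2], [4.0, 0.3], [-1.0, 0.5], [-0.3, -0.5], [0.5, 1.1], [-0.3, -1.2], [-0.8, -2.0], [-0.5, -0.3], [2.9, 0.1]]
end [array([-201.5,  -78.4]), array([-307.5,  -84. ]), array([-307.9,  -11.7]), array([-203.6,   -3.9])]
cross [array([-204.9,   10.4]), array([-275.4,    7.4]), array([-276.9,  112.6]), array([-206.7,  115.5])]
handle [[ 0.48633442 -0.13011408  0.11259054]]
[[-0.001 -0.961  0.278]
 [-0.002  0.278  0.961]
 [-1.     0.    -0.002]]
```

Request:
play_rows([
  [35,[0,-1.0,-0.7],[0.019,0,0]],
  [35,[0,-1.0,-0.7],[0.019,0,0]],
  [35,[0,-1.0,-0.7],[0.019,0,0]],
  [35,[0,-1.0,-0.7],[0.019,0,0]],
  [35,[0,-1.0,-0.7],[0.019,0,0]],
  [35,[0,-1.0,-0.7],[0.019,0,0]],
  [35,[0,-1.0,-0.7],[0.019,0,0]],
  [35,[0,-1.0,-0.7],[0.019,0,0]],
  [35,[0,-1.0,-0.7],[0.019,0,0]],
  [35,[0,-1.0,-0.7],[0.019,0,0]],
], force=25)

```text
time: 0.93
eef_pos: [0.4205, 0.3589, 0.1968]
tcp_rot: [-0.415, 0.573, 0.414, 0.573]
contact_force: [-0.1, -0.9, 0.2]
opening: 0.35
```

```bash
cat > g.py <<'E'
# g.py: print tool state in station frame and unit shifts to station-frame targets (mm) given as x,y,z args
import sys
from h import *
from scipy.spatial.transform import Rotation as R
p=np.load('st.npy'); s=ctrl.get_state(); c,sn=np.cos(p[2]),np.sin(p[2])
M=np.array([[c,-sn,0],[sn,c,0],[0,0,1]]); T=R.from_quat(s['tcp_rot']).as_matrix()
o=np.array([p[0],p[1],0]); e=M.T@(s['eef_pos']-o)
print('t',round(s['time'],2),'st',(e*1e3).round(1),'open',round(s['opening']*100),'F',(M.T@s['contact_force']).round(1),'q',s['qpos'].round(2))
print('yaw err of tool z to station x, deg',np.degrees(np.arctan2(*(M.T@T[:,2])[[1,0]])).round(2),'tilt',T[:,0].round(3))
for a in sys.argv[1:]:
    t=np.array([float(v) for v in a.split(',')])/1e3
    print(a,'->',(T.T@M@(t-e)/.3).round(4))
E
python3 g.py -- 2>/dev/null || true; python3 - <<'E'
E
python3 g.py " -135,0,197" " -135,0,95"
```

```text
t 0.93 st [309.5 212.4 196.8] open 35 F [-0.8 -0.2  0.2] q [ 0.52  0.02  1.88 -0.    1.24 -0.73]
yaw err of tool z to station x, deg -0.36 tilt [ 0.001 -0.002 -1.   ]
t 0.93 st [309.5 212.4 196.8] open 35 F [-0.8 -0.2  0.2] q [ 0.52  0.02  1.88 -0.    1.24 -0.73]
yaw err of tool z to station x, deg -0.36 tilt [ 0.001 -0.002 -1.   ]
 -135,0,197 -> [ 0.003  -0.7175 -1.4772]
 -135,0,95 -> [ 0.343  -0.717  -1.4766]
```

Request:
play_rows([
  [35,[0,-0.717,-1.0],[0,0,0]],
  [35,[0,-0.717,-1.0],[0,0,0]],
  [35,[0,-0.717,-1.0],[0,0,0]],
  [35,[0,-0.717,-1.0],[0,0,0]],
  [35,[0,-0.717,-1.0],[0,0,0]],
  [35,[0,-0.717,-1.0],[0,0,0]],
  [35,[0,-0.717,-1.0],[0,0,0]],
  [35,[0,-0.717,-1.0],[0,0,0]],
  [35,[0,-0.717,-1.0],[0,0,0]],
  [35,[0,-0.717,-1.0],[0,0,0]],
])

```text
time: 1.77
eef_pos: [0.5315, 0.0068, 0.197]
tcp_rot: [-0.415, 0.573, 0.414, 0.572]
contact_force: [0.4, 0.0, -0.8]
opening: 0.349
```

Request:
play_rows([
  [35,[0,0,-0.14],[0,0,0]],
  [35,[0,0,-0.28],[0,0,0]],
  [35,[0,0,-0.42],[0,0,0]],
  [35,[0,0,-0.477],[0,0,0]],
  [35,[0,0,-0.477],[0,0,0]],
  [35,[0,0,-0.477],[0,0,0]],
])

```text
time: 2.27
eef_pos: [0.486, -0.1241, 0.1969]
tcp_rot: [-0.415, 0.572, 0.416, 0.572]
contact_force: [1.0, 0.6, 0.6]
opening: 0.348
```

```bash
python3 g.py " -135.8,0,94"; python3 -c "
from h import *
d=snap('top','top2.png');i=cv2.imread('pics/top2.png')[170:370,300:480]; a=cv2.resize(i,None,fx=2.2,fy=2.9)
a=cv2.resize(i,None,fx=2.2,fy=2.2)
d=snap('scene','s2.png');i=cv2.imread('pics/s2.png')[170:370,220:420]; b=cv2.resize(i,None,fx=2,fy=2.2)
cv2.imwrite('pics/c3.png',np.hstack([a,b]))"
```

```text
t 2.27 st [-130.3    2.1  196.9] open 35 F [ 0.9 -0.7  0.6] q [-0.45 -0.1   1.99  0.    1.25 -1.71]
yaw err of tool z to station x, deg -0.12 tilt [-0.     0.001 -1.   ]
 -135.8,0,94 -> [ 0.343  -0.0074 -0.0187]
```

View pics/c3.png

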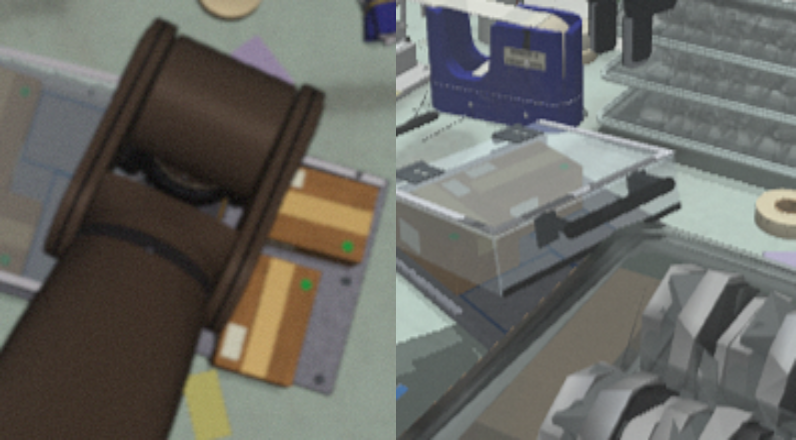

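Request:
play_rows([
  [35,[0.05,-0.007,-0.019],[0,0,0]],
  [35,[0.15,-0.007,-0.019],[0,0,0]],
  [35,[0.23,-0.007,-0.019],[0,0,0]],
  [35,[0.3,-0.007,-0.019],[0,0,0]],
  [35,[0.343,-0.007,-0.019],[0,0,0]],
  [35,[0.343,-0.007,-0.019],[0,0,0]],
])

```text
time: 2.87
eef_pos: [0.4844, -0.1275, 0.0905]
tcp_rot: [-0.415, 0.572, 0.419, 0.57]
contact_force: [0.3, -0.8, -0.1]
opening: 0.352
```

Request:
play_rows([
  [0,[0,0,0],[0,0,0]],
  [0,[0,0,0],[0,0,0]],
  [0,[0,0,0],[0,0,0]],
  [0,[0,0,0],[0,0,0]],
  [0,[0,0,0],[0,0,0]],
  [0,[0,0,0],[0,0,0]],
])

```text
time: 3.37
eef_pos: [0.487, -0.1308, 0.0951]
tcp_rot: [-0.417, 0.571, 0.416, 0.572]
contact_force: [0.7, 0.1, 0.9]
opening: 0.005
```

```bash
cat > arc.py <<'E'
import sys; from h import *
# unit shifts (tool x=down,z=station x) along the handle arc from a0 to a1
a0,a1,n=float(sys.argv[1]),float(sys.argv[2]),int(sys.argv[3])
f=lambda a:np.array([.104-.244*np.cos(a-.0164),.068+.244*np.sin(a-.0164)])
for a in np.linspace(a0,a1,n+1)[1:]:
    q=(f(a)-f(a0))/.3; print(round(a,3),[round(-q[1],3),0,round(q[0],3)])
E
python3 g.py; python3 arc.py .2 .9 10; python3 arc.py .9 1.75 10
```

```text
t 3.37 st [-136.3   -0.8   95.1] open 0 F [ 0.3 -0.7  0.9] q [-0.46  0.02  2.08  0.    1.04 -1.72]
yaw err of tool z to station x, deg -0.02 tilt [ 0.001 -0.001 -1.   ]
0.27 [np.float64(-0.056), 0, np.float64(0.012)]
0.34 [np.float64(-0.11), 0, np.float64(0.029)]
0.41 [np.float64(-0.163), 0, np.float64(0.049)]
0.48 [np.float64(-0.215), 0, np.float64(0.072)]
0.55 [np.float64(-0.265), 0, np.float64(0.099)]
0.62 [np.float64(-0.313), 0, np.float64(0.13)]
0.69 [np.float64(-0.359), 0, np.float64(0.164)]
0.76 [np.float64(-0.402), 0, np.float64(0.201)]
0.83 [np.float64(-0.443), 0, np.float64(0.241)]
0.9 [np.float64(-0.48), 0, np.float64(0.284)]
0.985 [np.float64(-0.042), 0, np.float64(0.055)]
1.07 [np.float64(-0.078), 0, np.float64(0.114)]
1.155 [np.float64(-0.11), 0, np.float64(0.175)]
1.24 [np.float64(-0.136), 0, np.float64(0.239)]
1.325 [np.float64(-0.157), 0, np.float64(0.305)]
1.41 [np.float64(-0.172), 0, np.float64(0.373)]
1.495 [np.float64(-0.181), 0, np.float64(0.441)]
1.58 [np.float64(-0.185), 0, np.float64(0.51)]
1.665 [np.float64(-0.182), 0, np.float64(0.579)]
1.75 [np.float64(-0.174), 0, np.float64(0.648)]
```

```bash
python3 -c "
from h import *
d=snap('scene','s3.png');i=cv2.imread('pics/s3.png')[190:320,200:390]; cv2.imwrite('pics/c4.png',cv2.resize(i,(760,520),interpolation=cv2.INTER_CUBIC))
p=np.load('st.npy');from fit2 import w
print((proj(d,w(p,[(-.1363,-.0008,.0951),(-.1363,-.0008,.1141)]))-[200,190])*4)"
```

```text
[[538.87005724 331.95958421]
 [539.69422143 292.56359638]]
```

View pics/c4.png

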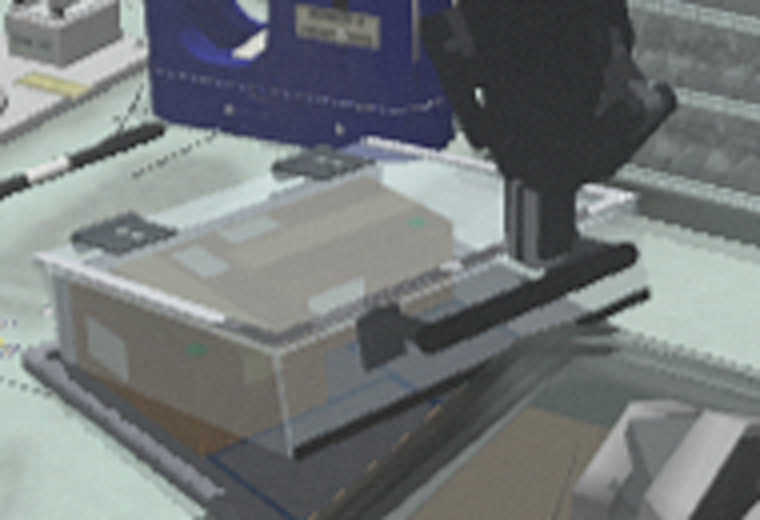

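```bash
python3 -c "
from h import *
from fit2 import w,L
p=np.load('st.npy'); d=L('scene')
for z in(.197,.21,.22): print(z,(proj(d,w(p,[(-.130-.022,.002,z),(-.130+.022,.002,z)]))-[260,130])*5)
i=cv2.imread('pics/s2.png')[130:230,260:400]; a=cv2.resize(i,None,fx=5,fy=5,interpolation=cv2.INTER_CUBIC)
cv2.imwrite('pics/c5.png',a)"
```

```text
0.197 [[407.27495157 456.14116965]
 [313.31870496 413.83442341]]
0.21 [[408.28651204 418.06744557]
 [313.60490626 376.82081904]]
0.22 [[409.07516876 388.3835075 ]
 [313.82793342 347.97734722]]
```

View pics/c5.png

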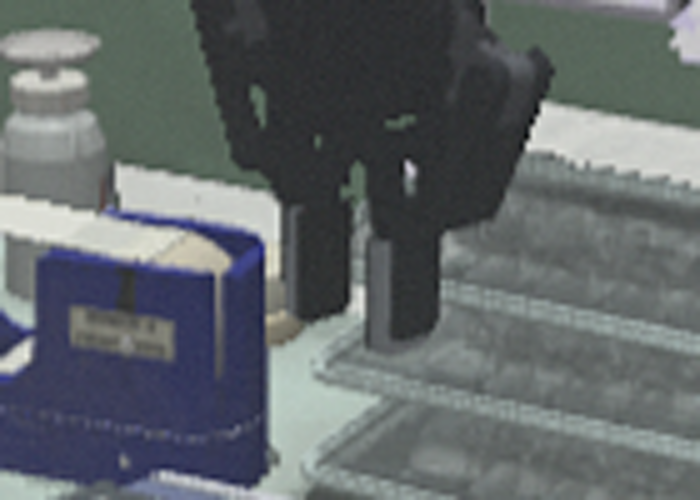

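Request:
play_rows([
  [35,[0,0,0],[0,0,0]],
  [35,[0,0,0],[0,0,0]],
  [35,[0,0,0],[0,0,0]],
  [35,[0.03,0,0],[0,0,0]],
  [35,[0.06,0,0],[0,0,0]],
  [35,[0.09,0,0],[0,0,0]],
  [35,[0.1,0,0],[0,0,0]],
  [35,[0.1,0,0],[0,0,0]],
])

```text
time: 4.08
eef_pos: [0.4852, -0.1299, 0.0623]
tcp_rot: [-0.415, 0.572, 0.418, 0.571]
contact_force: [0.1, 0.1, -0.3]
opening: 0.347
```

Request:
play_rows([
  [0,[0,0,0],[0,0,0]],
  [0,[0,0,0],[0,0,0]],
  [0,[0,0,0],[0,0,0]],
  [0,[0,0,0],[0,0,0]],
  [0,[0,0,0],[0,0,0]],
  [0,[0,0,0],[0,0,0]],
])

```text
time: 4.58
eef_pos: [0.4869, -0.1289, 0.064]
tcp_rot: [-0.415, 0.571, 0.417, 0.573]
contact_force: [1.7, 4.4, -3.0]
opening: 0.123
```

```bash
python3 g.py; python3 -c "
from h import *
d=snap('scene','s4.png');i=cv2.imread('pics/s4.png')[190:320,200:390]; cv2.imwrite('pics/c6.png',cv2.resize(i,(760,520),interpolation=cv2.INTER_CUBIC))"
```

```text
t 4.58 st [-134.5   -0.2   64. ] open 12 F [ 4.7 -0.2 -3. ] q [-0.46  0.06  2.09  0.    0.98 -1.72]
yaw err of tool z to station x, deg -0.09 tilt [ 0.001  0.003 -1.   ]
```

Request:
play_rows([
  [0,[-0.056,0,0.012],[0,0,0]],
  [0,[-0.11,0,0.029],[0,0,0]],
  [0,[-0.163,0,0.049],[0,0,0]],
  [0,[-0.215,0,0.072],[0,0,0]],
  [0,[-0.265,0,0.099],[0,0,0]],
  [0,[-0.313,0,0.13],[0,0,0]],
  [0,[-0.359,0,0.164],[0,0,0]],
  [0,[-0.402,0,0.201],[0,0,0]],
  [0,[-0.443,0,0.241],[0,0,0]],
  [0,[-0.48,0,0.284],[0,0,0]],
])

```text
time: 5.47
eef_pos: [0.5128, -0.0504, 0.21]
tcp_rot: [-0.418, 0.573, 0.415, 0.571]
contact_force: [-1.9, -6.5, 0.1]
opening: 0.123
```

```bash
python3 g.py
```

```text
t 5.47 st [-51.9  -0.8 210. ] open 12 F [-6.7 -0.2  0.1] q [-0.29 -0.08  1.95 -0.    1.27 -1.55]
yaw err of tool z to station x, deg -0.03 tilt [-0.    -0.004 -1.   ]
```

Request:
play_rows([
  [0,[-0.042,0,0.055],[0,0,0]],
  [0,[-0.078,0,0.114],[0,0,0]],
  [0,[-0.11,0,0.175],[0,0,0]],
  [0,[-0.136,0,0.239],[0,0,0]],
  [0,[-0.157,0,0.305],[0,0,0]],
  [0,[-0.172,0,0.373],[0,0,0]],
  [0,[-0.181,0,0.441],[0,0,0]],
  [0,[-0.185,0,0.51],[0,0,0]],
  [0,[-0.182,0,0.579],[0,0,0]],
  [0,[-0.174,0,0.648],[0,0,0]],
])

```text
time: 6.3
eef_pos: [0.5743, 0.1361, 0.2642]
tcp_rot: [-0.418, 0.57, 0.414, 0.573]
contact_force: [2.0, -1.9, 7.1]
opening: 0.126
```

Request:
play_rows([
  [0,[0,0,0],[0,0,0]],
  [35,[0,0,0],[0,0,0]],
  [35,[0,0,0],[0,0,0]],
  [35,[0,0,0],[0,0,0]],
  [35,[-0.1,0,0],[0,0,0]],
  [35,[-0.2,0,0],[0,0,0]],
  [35,[-0.3,0,0],[0,0,0]],
  [35,[-0.3,0,0],[0,0,0]],
])

```text
time: 6.97
eef_pos: [0.5742, 0.1355, 0.3586]
tcp_rot: [-0.418, 0.568, 0.414, 0.575]
contact_force: [0.4, -1.0, 1.1]
opening: 0.352
```

```bash
python3 g.py " -370,-46,300"; python3 -c "
from h import *
d=snap('scene','s5.png');cv2.imwrite('pics/c7.png',np.vstack([cv2.imread('pics/s5.png')[80:330,150:450],snap('top','t5.png')['color'][140:390,215:515,::-1]]))"
```

```text
t 6.97 st [143.9  -2.2 358.6] open 35 F [-0.9 -0.7  1.1] q [ 0.06  0.01  1.59  0.    1.52 -1.2 ]
yaw err of tool z to station x, deg -0.06 tilt [ 0.011  0.001 -1.   ]
 -370,-46,300 -> [ 0.1889 -0.1455 -1.7136]
```

View pics/c7.png

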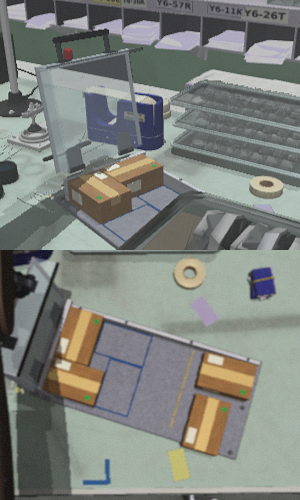

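```bash
python3 -c "
import cv2
i=cv2.imread('pics/t5.png')[190:350,255:480]; cv2.imwrite('pics/c8.png',cv2.resize(i,None,fx=3.5,fy=3.5,interpolation=cv2.INTER_CUBIC))"
```

```text
(no output)
```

View pics/c8.png

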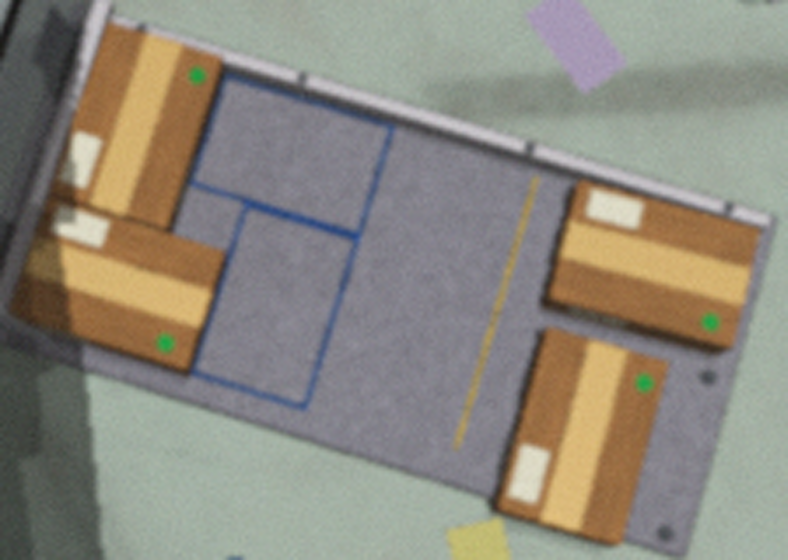

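```bash
cat > fit3.py <<'E'
from h import *
from fit2 import w,L
from scipy.optimize import least_squares
d=L('top'); C=lambda u,v:(u/3.5+255,v/3.5+190)
pts=[((-90,-90,12),(392,128)),((-90,-18,12),(357,236)),((-90,90,12),(304,407)),((18,-18,12),(192,184)),((-18,-18,12),(245,203)),((-325,106,12),(687,557)),((18,-90,58),(222,61)),((18,18,58),(168,231)),((-18,18,58),(225,249)),((-18,90,58),(190,373))]
P=np.array([p[0] for p in pts])/1e3; U=np.array([C(*p[1]) for p in pts])
r=least_squares(lambda p:(proj(d,w(p,P))-U).ravel(),[.528,0,1.26],loss='soft_l1',f_scale=.5); p=r.x
print(p,(proj(d,w(p,P))-U).round(1).tolist()); np.save('st.npy',p)
def st(u,v,z):
    q=ray(d,*C(u,v),z)[:2]-p[:2]; c,s=np.cos(p[2]),np.sin(p[2]); return (np.array([c*q[0]+s*q[1],-s*q[0]+c*q[1]])*1e3).round(1).tolist()
print('end',[st(*a,.058) for a in((582,180),(764,229),(730,350),(546,303))])
print('cross',[st(*a,.058) for a in((544,328),(667,360),(620,544),(498,510))])
print('fence top inner',[st(*a,.042) for a in((766,226),(530,156))])
E
python3 fit3.py; python3 g.py " -370,-46,300"
```

```text
[5.27150372e-01 8.77565409e-05 1.26306349e+00] [[0.6, -0.7], [0.9, 0.7], [1.1, 1.5], [-1.3, 0.7], [-0.1, 0.2], [0.6, 0.3], [-0.3, -1.5], [-0.8, -0.2], [-0.0, -0.2], [-0.8, -1.4]]
end [[-203.2, -80.2], [-310.6, -82.9], [-309.5, -9.8], [-202.5, -5.3]]
cross [[-205.3, 8.9], [-276.8, 6.1], [-278.2, 113.1], [-208.1, 114.9]]
fence top inner [[-314.0, -88.7], [-171.6, -88.8]]
t 7.07 st [142.7  -2.3 352.4] open 35 F [-0.7 -0.2  0. ] q [ 0.06  0.02  1.6   0.    1.52 -1.2 ]
yaw err of tool z to station x, deg -0.26 tilt [ 0.003  0.001 -1.   ]
 -370,-46,300 -> [ 0.1725 -0.153  -1.7086]
```

Request:
play_rows([
  [35,[0,-0.1,-1.0],[0.7,0,0]],
  [35,[0,-0.1,-1.0],[0.7,0,0]],
  [35,[0,-0.1,-1.0],[0.7,0,0]],
  [35,[0,-0.1,-1.0],[0.7,0,0]],
  [35,[0,-0.1,-1.0],[0.7,0,0]],
  [35,[0,-0.1,-1.0],[0.7,0,0]],
  [35,[0,-0.1,-1.0],[0.7,0,0]],
  [35,[0,-0.1,-1.0],[0.7,0,0]],
  [35,[0,-0.1,-1.0],[0.7,0,0]],
  [35,[0,-0.1,-1.0],[0.7,0,0]],
])

```text
time: 7.9
eef_pos: [0.5075, -0.16, 0.3479]
tcp_rot: [-0.054, 0.706, 0.056, 0.704]
contact_force: [0.2, 1.0, -0.5]
opening: 0.353
```

```bash
python3 g.py " -345,-45,150"
```

```text
t 7.9 st [-158.6  -29.8  347.9] open 35 F [ 1.   0.1 -0.5] q [-0.5  -0.11  1.73  0.    1.52 -0.65]
yaw err of tool z to station x, deg -63.49 tilt [-0.004  0.003 -1.   ]
 -345,-45,150 -> [ 0.6586 -0.5808 -0.2298]
```

Request:
play_rows([
  [35,[0.2,-0.581,-0.23],[0.294,0,0]],
  [35,[0.3,-0.581,-0.23],[0.294,0,0]],
  [35,[0.4,-0.581,-0.23],[0.294,0,0]],
  [35,[0.5,-0.581,-0.23],[0.294,0,0]],
  [35,[0.6,-0.581,-0.23],[0.294,0,0]],
  [35,[0.658,-0.581,-0.23],[0.294,0,0]],
  [35,[0.658,-0.581,-0.23],[0.294,0,0]],
  [35,[0.658,-0.581,-0.23],[0.294,0,0]],
  [35,[0.658,-0.581,-0.23],[0.294,0,0]],
])

```text
time: 8.65
eef_pos: [0.4667, -0.3403, 0.1496]
tcp_rot: [0.108, 0.701, -0.104, 0.697]
contact_force: [0.5, -0.2, 0.7]
opening: 0.352
```

```bash
python3 g.py " -345,-45,60" " -345,-45,0"
```

```text
t 8.65 st [-342.7  -45.5  149.6] open 35 F [-0.  -0.5  0.7] q [-0.81  0.12  1.86  0.    1.17 -0.5 ]
yaw err of tool z to station x, deg -89.62 tilt [-0.005  0.006 -1.   ]
 -345,-45,60 -> [ 0.2985 -0.0091  0.0003]
 -345,-45,0 -> [ 0.4985 -0.0099  0.0016]
```

Request:
play_rows([
  [35,[0.12,-0.009,0],[-0.004,0,0]],
  [35,[0.24,-0.009,0],[-0.004,0,0]],
  [35,[0.34,-0.009,0],[-0.004,0,0]],
  [35,[0.42,-0.009,0],[-0.004,0,0]],
  [35,[0.46,-0.009,0],[-0.004,0,0]],
  [35,[0.48,-0.009,0],[-0.004,0,0]],
  [35,[0.485,-0.009,0],[-0.004,0,0]],
])

```text
time: 9.23
eef_pos: [0.4687, -0.3448, 0.0086]
tcp_rot: [0.103, 0.699, -0.104, 0.7]
contact_force: [-0.7, -0.2, 0.2]
opening: 0.349
```

Request:
play_rows([
  [35,[0.005,0,0],[0,0,0]],
  [35,[0.01,0,0],[0,0,0]],
  [35,[0.015,0,0],[0,0,0]],
  [35,[0.02,0,0],[0,0,0]],
  [35,[0.025,0,0],[0,0,0]],
])

```text
time: 9.65
eef_pos: [0.468, -0.3453, 0.0008]
tcp_rot: [0.104, 0.699, -0.105, 0.7]
contact_force: [0.9, -0.4, -0.2]
opening: 0.351
```

```bash
python3 g.py; python3 -c "
from h import *
d=snap('scene','s6.png');cv2.imwrite('pics/c9.png',cv2.resize(cv2.imread('pics/s6.png')[230:400,280:500],None,fx=3,fy=3))"
```

```text
t 9.65 st [-347.   -48.3    0.8] open 35 F [-0.1 -1.  -0.2] q [-0.81  0.32  1.93  0.    0.89 -0.51]
yaw err of tool z to station x, deg -89.33 tilt [ 0.001 -0.001 -1.   ]
```

Tips haven't reached the bench at a reading of 0.8 mm, so I'll probe down further in small steps.

Request:
play_rows([
  [35,[0.01,0,0],[0,0,0]],
  [35,[0.02,0,0],[0,0,0]],
  [35,[0.03,0,0],[0,0,0]],
  [35,[0.03,0,0],[0,0,0]],
])

```text
time: 10.03
eef_pos: [0.4671, -0.3443, -0.0099]
tcp_rot: [0.105, 0.7, -0.104, 0.699]
contact_force: [-1.0, 0.4, 0.6]
opening: 0.354
```

Request:
play_rows([
  [35,[0.005,0,0],[0,0,0]],
  [35,[0.01,0,0],[0,0,0]],
  [35,[0.015,0,0],[0,0,0]],
  [35,[0.015,0,0],[0,0,0]],
])

```text
time: 10.37
eef_pos: [0.4675, -0.3446, -0.0137]
tcp_rot: [0.104, 0.7, -0.104, 0.699]
contact_force: [-0.0, 0.3, -0.1]
opening: 0.354
```

Request:
play_rows([
  [35,[0.005,0,0],[0,0,0]],
  [35,[0.01,0,0],[0,0,0]],
  [35,[0.015,0,0],[0,0,0]],
  [35,[0.015,0,0],[0,0,0]],
])

```text
time: 10.7
eef_pos: [0.4674, -0.3446, -0.0183]
tcp_rot: [0.104, 0.7, -0.104, 0.699]
contact_force: [-0.2, -0.5, -1.1]
opening: 0.348
```

Request:
play_rows([
  [35,[-0.03,0,-0.008],[0,0,0]],
  [35,[-0.034,0.05,-0.008],[0,0,0]],
  [35,[-0.034,0.08,-0.008],[0,0,0]],
  [35,[-0.034,0.1,-0.008],[0,0,0]],
  [35,[-0.034,0.12,-0.008],[0,0,0]],
  [35,[-0.034,0.15,-0.008],[0,0,0]],
  [35,[-0.034,0.18,-0.008],[0,0,0]],
  [35,[-0.034,0.2,-0.008],[0,0,0]],
])

```text
time: 11.37
eef_pos: [0.4832, -0.2857, -0.0076]
tcp_rot: [0.104, 0.699, -0.104, 0.699]
contact_force: [-1.6, -2.5, 1.8]
opening: 0.351
```

```bash
python3 g.py " -218,-46,-8"
```

```text
t 11.37 st [-285.7  -44.7   -7.6] open 35 F [-2.9  0.7  1.8] q [-0.71  0.3   1.98  0.    0.86 -0.42]
yaw err of tool z to station x, deg -89.3 tilt [ 0. -0. -1.]
 -218,-46,-8 -> [0.0013 0.2255 0.0071]
```

Request:
play_rows([
  [35,[0,0.03,0.006],[0.008,0,0]],
  [35,[0,0.06,0.006],[0.008,0,0]],
  [35,[0,0.09,0.006],[0.008,0,0]],
  [35,[0,0.12,0.006],[0.008,0,0]],
  [35,[0,0.15,0.006],[0.008,0,0]],
  [35,[0,0.18,0.006],[0.008,0,0]],
  [35,[0,0.205,0.006],[0.008,0,0]],
  [35,[0,0.22,0.006],[0.008,0,0]],
  [35,[0,0.226,0.006],[0.008,0,0]],
  [35,[0,0.226,0.006],[0.008,0,0]],
])

```text
time: 12.2
eef_pos: [0.5043, -0.2215, -0.0079]
tcp_rot: [0.109, 0.699, -0.108, 0.699]
contact_force: [-0.6, 0.3, 0.2]
opening: 0.351
```

```bash
python3 g.py " -160,20,80" ; python3 -c "
from h import *
d=snap('top','t6.png');cv2.imwrite('pics/c10.png',cv2.resize(cv2.imread('pics/t6.png')[190:350,255:480],None,fx=3.5,fy=3.5))"
```

```text
t 12.2 st [-218.1  -45.3   -7.9] open 35 F [0.1 0.6 0.2] q [-0.6   0.28  2.    0.    0.86 -0.29]
yaw err of tool z to station x, deg -90.03 tilt [-0.     0.001 -1.   ]
 -160,20,80 -> [-0.2928  0.1938 -0.218 ]
```

Request:
play_rows([
  [0,[0,-0.03,0],[0,0,0]],
  [0,[-0.1,-0.04,0],[0,0,0]],
  [0,[-0.2,-0.04,0],[0,0,0]],
  [0,[-0.25,-0.04,-0.05],[0,0,0]],
  [0,[-0.25,0.08,-0.15],[0,0,0]],
  [0,[-0.25,0.19,-0.22],[0,0,0]],
  [0,[-0.2,0.21,-0.22],[0,0,0]],
  [0,[-0.1,0.21,-0.22],[0,0,0]],
  [0,[-0.02,0.21,-0.22],[0,0,0]],
  [0,[-0.02,0.21,-0.22],[0,0,0]],
])

```text
time: 13.08
eef_pos: [0.4564, -0.1404, -0.0061]
tcp_rot: [0.11, 0.702, -0.108, 0.695]
contact_force: [-0.9, -0.2, -0.8]
opening: 0.001
```

```bash
python3 g.py " -154,-3,-2"
```

```text
t 13.08 st [-155.4   24.9   -6.1] open 0 F [-0.4  0.8 -0.8] q [-0.51  0.14  2.17  0.    0.84 -0.2 ]
yaw err of tool z to station x, deg -90.07 tilt [-0.009  0.005 -1.   ]
 -154,-3,-2 -> [-0.0146  0.0047  0.0928]
```

Request:
play_rows([
  [0,[0,0,0.02],[0,0,0]],
  [0,[0,0,0.04],[0,0,0]],
  [0,[0,0,0.06],[0,0,0]],
  [0,[0,0,0.075],[0,0,0]],
  [0,[0,0,0.083],[0,0,0]],
  [0,[0,0,0.083],[0,0,0]],
])

```text
time: 13.58
eef_pos: [0.4827, -0.1493, -0.0008]
tcp_rot: [0.109, 0.701, -0.108, 0.696]
contact_force: [-9.3, 3.7, 7.3]
opening: -0.001
```

```bash
python3 g.py; python3 -c "
from h import *
d=snap('top','t6.png');cv2.imwrite('pics/c10.png',cv2.resize(cv2.imread('pics/t6.png')[190:350,255:480],None,fx=3.5,fy=3.5))"
```

```text
t 13.58 st [-155.8   -2.9   -0.8] open 0 F [ 0.7 10.   7.3] q [-0.5   0.18  2.11 -0.    0.86 -0.19]
yaw err of tool z to station x, deg -90.01 tilt [-0.007  0.003 -1.   ]
```

Request:
play_rows([
  [0,[0,0,-0.03],[0,0,0]],
  [0,[-0.1,0,-0.04],[0,0,0]],
  [0,[-0.23,0,-0.04],[0,0,0]],
  [35,[-0.26,-0.1,0.05],[0,0,0]],
  [35,[-0.26,-0.2,0.15],[0,0,0]],
  [35,[-0.26,-0.255,0.17],[0,0,0]],
  [35,[-0.2,-0.255,0.17],[0,0,0]],
  [35,[-0.1,-0.255,0.17],[0,0,0]],
  [35,[0.0,-0.255,0.17],[0,0,0]],
  [35,[-0.02,-0.255,0.17],[0,0,0]],
])

```text
time: 14.47
eef_pos: [0.5049, -0.2354, -0.0022]
tcp_rot: [0.111, 0.703, -0.107, 0.695]
contact_force: [-1.0, 0.9, -1.2]
opening: 0.351
```

```bash
python3 g.py " -101,-54,-8"; python3 -c "
from h import *
d=snap('top','t6.png');cv2.imwrite('pics/c10.png',cv2.resize(cv2.imread('pics/t6.png')[190:350,255:480],None,fx=3.5,fy=3.5))"
```

```text
t 14.47 st [-231.1  -50.1   -2.2] open 35 F [ 0.5  1.2 -1.2] q [-0.62  0.29  1.98  0.    0.89 -0.31]
yaw err of tool z to station x, deg -90.09 tilt [-0.01   0.007 -1.   ]
 -101,-54,-8 -> [0.0209 0.4338 0.0126]
```

Request:
play_rows([
  [35,[0.005,0.03,0.01],[0,0,0]],
  [35,[0.01,0.07,0.012],[0,0,0]],
  [35,[0.01,0.11,0.012],[0,0,0]],
  [35,[0.01,0.15,0.012],[0,0,0]],
  [35,[0.01,0.19,0.012],[0,0,0]],
  [35,[0.01,0.23,0.012],[0,0,0]],
  [35,[0.01,0.27,0.012],[0,0,0]],
  [35,[0.01,0.31,0.012],[0,0,0]],
  [35,[0.01,0.34,0.012],[0,0,0]],
  [35,[0.01,0.36,0.012],[0,0,0]],
])

```text
time: 15.35
eef_pos: [0.546, -0.135, 0.0012]
tcp_rot: [0.108, 0.699, -0.108, 0.699]
contact_force: [-0.4, -2.0, 1.6]
opening: 0.352
```

```bash
python3 g.py " -101,-54,-8"
```

```text
t 15.35 st [-123.   -58.9    1.2] open 35 F [-2.  -0.3  1.6] q [-0.42  0.29  1.97  0.    0.88 -0.12]
yaw err of tool z to station x, deg -89.98 tilt [-0.001  0.    -1.   ]
 -101,-54,-8 -> [ 0.0305  0.0733 -0.0163]
```

Request:
play_rows([
  [35,[0,0.02,-0.01],[0,0,0]],
  [35,[0,0.04,-0.01],[0,0,0]],
  [35,[0,0.055,-0.01],[0,0,0]],
  [35,[0,0.063,-0.01],[0,0,0]],
  [35,[0,0.07,-0.01],[0,0,0]],
  [35,[0,0.074,-0.01],[0,0,0]],
  [35,[0,0.074,-0.01],[0,0,0]],
])

```text
time: 15.93
eef_pos: [0.5496, -0.114, 0.001]
tcp_rot: [0.109, 0.699, -0.109, 0.699]
contact_force: [0.2, -0.5, -0.4]
opening: 0.35
```

```bash
python3 g.py " -101,-54,-8"
```

```text
t 15.93 st [-101.9  -56.     1. ] open 35 F [-0.4 -0.3 -0.4] q [-0.39  0.28  1.98  0.    0.88 -0.08]
yaw err of tool z to station x, deg -90.07 tilt [-0.     0.001 -1.   ]
 -101,-54,-8 -> [ 0.0302  0.0031 -0.0065]
```

Not yet in contact; push gently on.

Request:
play_rows([
  [35,[0,0.004,0],[0,0,0]],
  [35,[0,0.008,0],[0,0,0]],
  [35,[0,0.01,0],[0,0,0]],
  [35,[0,0.01,0],[0,0,0]],
])

```text
time: 16.27
eef_pos: [0.5501, -0.1133, 0.0012]
tcp_rot: [0.107, 0.699, -0.11, 0.698]
contact_force: [-1.4, -5.9, 0.2]
opening: 0.35
```

Request:
play_rows([
  [35,[0,0.003,0],[0,0,0]],
  [35,[0,0.006,0],[0,0,0]],
  [35,[0,0.006,0],[0,0,0]],
])

```text
time: 16.52
eef_pos: [0.55, -0.1133, 0.0013]
tcp_rot: [0.106, 0.699, -0.11, 0.698]
contact_force: [-5.2, -11.6, -0.1]
opening: 0.353
```

```bash
python3 g.py " -101,-54,-8"
```

```text
t 16.52 st [-101.1  -56.2    1.3] open 35 F [-12.7   1.4  -0.1] q [-0.38  0.29  1.98 -0.01  0.88 -0.07]
yaw err of tool z to station x, deg -89.96 tilt [-0.003 -0.006 -1.   ]
 -101,-54,-8 -> [ 0.031   0.0007 -0.0072]
```

Request:
play_rows([
  [35,[0,-0.05,0],[0,0,0]],
  [35,[-0.12,-0.06,0],[-0.05,0,0]],
  [100,[-0.25,-0.1,0],[-0.13,0,0]],
  [100,[-0.29,-0.2,-0.1],[-0.2,0,0]],
  [100,[-0.29,-0.3,-0.2],[-0.28,0,0]],
  [100,[-0.29,-0.4,-0.3],[-0.36,0,0]],
  [100,[-0.29,-0.47,-0.353],[-0.43,0,0]],
  [100,[-0.29,-0.47,-0.353],[-0.5,0,0]],
  [100,[-0.29,-0.47,-0.353],[-0.58,0,0]],
  [100,[-0.29,-0.47,-0.353],[-0.66,0,0]],
])

```text
time: 17.35
eef_pos: [0.407, -0.2124, 0.0886]
tcp_rot: [-0.253, 0.66, 0.253, 0.661]
contact_force: [0.7, 0.1, -0.2]
opening: 0.999
```

```bash
python3 g.py " -242,50,88"
```

```text
t 17.35 st [-238.9   50.1   88.6] open 100 F [ 0.3 -0.6 -0.2] q [-0.7  -0.08  2.18  0.    1.03 -1.43]
yaw err of tool z to station x, deg -30.5 tilt [ 0.001  0.    -1.   ]
 -242,50,88 -> [ 0.002  -0.0056 -0.0087]
```

Request:
play_rows([
  [100,[0,-0.006,-0.009],[-0.07,0,0]],
  [100,[0,-0.006,-0.009],[-0.14,0,0]],
  [100,[0,-0.006,-0.009],[-0.21,0,0]],
  [100,[0,-0.006,-0.009],[-0.28,0,0]],
  [100,[0,-0.006,-0.009],[-0.35,0,0]],
  [100,[0,-0.006,-0.009],[-0.35,0,0]],
  [100,[0,-0.006,-0.009],[-0.35,0,0]],
])

```text
time: 17.93
eef_pos: [0.4068, -0.215, 0.0884]
tcp_rot: [-0.42, 0.568, 0.42, 0.569]
contact_force: [-0.2, -0.7, 0.3]
opening: 1.0
```

```bash
python3 g.py " -242,50,0"
```

```text
t 17.93 st [-241.5   49.6   88.4] open 100 F [-0.7  0.   0.3] q [-0.71 -0.07  2.18  0.    1.03 -1.98]
yaw err of tool z to station x, deg 0.6 tilt [ 0.  0. -1.]
 -242,50,0 -> [ 0.2947  0.0016 -0.0018]
```

Request:
play_rows([
  [100,[0.1,0,-0.002],[0,0,0]],
  [100,[0.18,0,-0.002],[0,0,0]],
  [100,[0.22,0,-0.002],[0,0,0]],
  [100,[0.24,0,-0.002],[0,0,0]],
  [100,[0.25,0,-0.002],[0,0,0]],
  [100,[0.26,0,-0.002],[0,0,0]],
])

```text
time: 18.43
eef_pos: [0.407, -0.2161, 0.0107]
tcp_rot: [-0.421, 0.568, 0.421, 0.568]
contact_force: [0.6, -0.6, 0.2]
opening: 0.997
```

```bash
python3 g.py " -242,50,-8"
```

```text
t 18.43 st [-242.4   49.    10.7] open 100 F [-0.4 -0.7  0.2] q [-0.71  0.06  2.22  0.    0.86 -1.98]
yaw err of tool z to station x, deg 0.72 tilt [ 0.001 -0.001 -1.   ]
 -242,50,-8 -> [0.0623 0.0034 0.0014]
```

Request:
play_rows([
  [100,[0.02,0,0],[0,0,0]],
  [100,[0.04,0,0],[0,0,0]],
  [100,[0.06,0,0],[0,0,0]],
  [100,[0.065,0,0],[0,0,0]],
  [100,[0.065,0,0],[0,0,0]],
])

```text
time: 18.85
eef_pos: [0.4061, -0.2154, -0.0098]
tcp_rot: [-0.421, 0.568, 0.422, 0.568]
contact_force: [1.3, 0.4, 0.9]
opening: 1.006
```

Request:
play_rows([
  [70,[0,0,0],[0,0,0]],
  [70,[0,0,0],[0,0,0]],
  [70,[0,0,0],[0,0,0]],
  [70,[0,0,0],[0,0,0]],
], force=20)

```text
time: 19.18
eef_pos: [0.4067, -0.2158, -0.0089]
tcp_rot: [-0.422, 0.568, 0.421, 0.568]
contact_force: [0.9, -0.8, 0.2]
opening: 0.838
```

```bash
python3 g.py; python3 -c "
from h import *
a=snap('top','t7.png')['color'][190:350,255:480,::-1];b=snap('scene','s7.png')['color'][200:360,195:420,::-1]
cv2.imwrite('pics/c11.png',cv2.resize(np.hstack([a,b]),None,fx=1.75,fy=1.75))"
```

```text
t 19.18 st [-242.3   49.4   -8.9] open 84 F [-0.5 -1.1  0.2] q [-0.71  0.1   2.22  0.    0.82 -1.99]
yaw err of tool z to station x, deg 0.78 tilt [ 0.001 -0.    -1.   ]
```

View pics/c11.png

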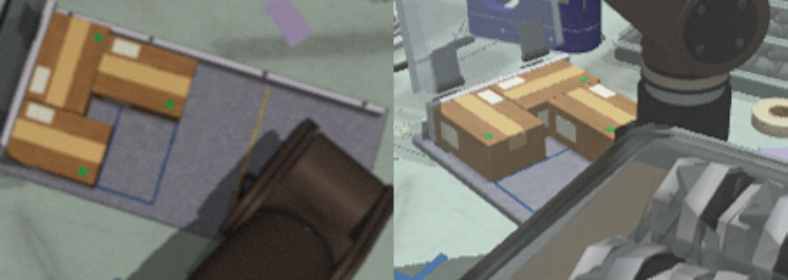

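Request:
play_rows([
  [70,[0,-0.01,0.03],[0.009,0,0]],
  [70,[0,-0.02,0.09],[0.009,0,0]],
  [70,[0,-0.03,0.15],[0.009,0,0]],
  [70,[0,-0.04,0.21],[0.009,0,0]],
  [70,[0,-0.05,0.27],[0.009,0,0]],
  [70,[0,-0.055,0.33],[0.009,0,0]],
  [70,[0,-0.06,0.39],[0.009,0,0]],
  [70,[0,-0.065,0.45],[0.009,0,0]],
  [70,[0,-0.07,0.5],[0.009,0,0]],
  [70,[0,-0.072,0.53],[0.009,0,0]],
])

```text
time: 20.12
eef_pos: [0.4734, -0.069, -0.0089]
tcp_rot: [-0.418, 0.571, 0.418, 0.57]
contact_force: [-2.6, -2.3, 2.7]
opening: 0.839
```

```bash
python3 g.py " -80,25,-9"
```

```text
t 20.12 st [-82.1  30.3  -8.9] open 84 F [-2.9  1.8  2.7] q [-0.36  0.14  2.18 -0.    0.82 -1.62]
yaw err of tool z to station x, deg 0.08 tilt [-0.001 -0.001 -1.   ]
 -80,25,-9 -> [ 0.0003 -0.0178  0.0071]
```

Now press −y gently towards carton_end.

Request:
play_rows([
  [70,[0,-0.005,0],[0,0,0]],
  [70,[0,-0.009,0],[0,0,0]],
  [70,[0,-0.013,0],[0,0,0]],
  [70,[0,-0.016,0],[0,0,0]],
  [70,[0,-0.018,0],[0,0,0]],
  [70,[0,-0.018,0],[0,0,0]],
])

```text
time: 20.62
eef_pos: [0.4773, -0.071, -0.0089]
tcp_rot: [-0.416, 0.571, 0.418, 0.57]
contact_force: [-4.0, 2.5, 6.5]
opening: 0.841
```

Request:
play_rows([
  [70,[0,-0.004,0],[0,0,0]],
  [70,[0,-0.008,0],[0,0,0]],
  [70,[0,-0.008,0],[0,0,0]],
])

```text
time: 20.87
eef_pos: [0.4773, -0.071, -0.009]
tcp_rot: [-0.415, 0.573, 0.42, 0.569]
contact_force: [-12.0, 4.0, 13.4]
opening: 0.835
```

```bash
python3 g.py
```

```text
t 20.87 st [-82.8  26.   -9. ] open 83 F [ 0.2 12.6 13.4] q [-0.36  0.15  2.16 -0.    0.84 -1.62]
yaw err of tool z to station x, deg 0.02 tilt [-0.009  0.003 -1.   ]
```

Request:
play_rows([
  [100,[0,0,0],[0,0,0]],
  [100,[0,0,0],[0,0,0]],
  [100,[0,0,0],[0,0,0]],
  [100,[-0.05,0,0],[0,0,0]],
  [100,[-0.15,0,0],[0,0,0]],
  [100,[-0.25,0,0],[0,0,0]],
  [60,[-0.3,0.03,-0.08],[0.07,0,0]],
  [60,[-0.3,0.033,-0.18],[0.15,0,0]],
  [60,[-0.3,0.033,-0.215],[0.23,0,0]],
  [60,[-0.3,0.033,-0.215],[0.3,0,0]],
])

```text
time: 21.7
eef_pos: [0.4518, -0.133, 0.0816]
tcp_rot: [-0.27, 0.653, 0.269, 0.654]
contact_force: [-0.9, 0.3, -0.2]
opening: 0.599
```

Request:
play_rows([
  [60,[0,0,0],[0.07,0,0]],
  [60,[0,0,0],[0.14,0,0]],
  [60,[0,0,0],[0.21,0,0]],
  [60,[0,0,0],[0.28,0,0]],
  [60,[0,0,0],[0.35,0,0]],
  [60,[0,0,0],[0.42,0,0]],
  [60,[0,0,0],[0.49,0,0]],
  [60,[0,0,0],[0.56,0,0]],
  [60,[0,0,0],[0.63,0,0]],
  [60,[0,0,0],[0.7,0,0]],
])

```text
time: 22.53
eef_pos: [0.4519, -0.1309, 0.0807]
tcp_rot: [0.111, 0.698, -0.111, 0.699]
contact_force: [1.3, 0.3, 0.1]
opening: 0.601
```

```bash
python3 g.py " -146,36,-6"; python3 -c "
from h import *
a=snap('top','t8.png');b=snap('scene','s8.png')"
```

```text
t 22.53 st [-147.6   32.1   80.7] open 60 F [ 0.7 -1.2  0.1] q [-0.5  -0.04  2.16  0.    1.02 -0.18]
yaw err of tool z to station x, deg -90.36 tilt [ 0. -0. -1.]
 -146,36,-6 -> [ 0.289   0.0052 -0.0132]
```

Request:
play_rows([
  [60,[0.12,0,-0.013],[-0.004,0,0]],
  [60,[0.22,0,-0.013],[-0.004,0,0]],
  [60,[0.28,0,-0.013],[-0.004,0,0]],
  [60,[0.29,0.02,-0.013],[-0.004,0,0]],
  [60,[0.29,0.05,-0.013],[-0.004,0,0]],
  [60,[0.29,0.08,-0.013],[-0.004,0,0]],
  [60,[0.29,0.1,-0.013],[-0.004,0,0]],
  [60,[0.29,0.12,-0.013],[-0.004,0,0]],
  [60,[0.29,0.135,-0.013],[-0.004,0,0]],
  [60,[0.29,0.14,-0.013],[-0.004,0,0]],
])

```text
time: 23.47
eef_pos: [0.462, -0.0891, -0.005]
tcp_rot: [0.106, 0.698, -0.106, 0.7]
contact_force: [0.9, -0.9, 1.3]
opening: 0.598
```

```bash
python3 g.py " -101,36,-6"
```

```text
t 23.47 st [-104.7   35.1   -5. ] open 60 F [-0.6 -1.2  1.3] q [-0.41  0.11  2.2  -0.    0.83 -0.11]
yaw err of tool z to station x, deg -89.59 tilt [ 0.002 -0.001 -1.   ]
 -101,36,-6 -> [ 0.0033  0.0124 -0.0028]
```

Request:
play_rows([
  [60,[0,0.004,0],[0.004,0,0]],
  [60,[0,0.008,0],[0.004,0,0]],
  [60,[0,0.012,0],[0.004,0,0]],
  [60,[0,0.015,0],[0.004,0,0]],
  [60,[0,0.015,0],[0.004,0,0]],
])

```text
time: 23.88
eef_pos: [0.4622, -0.0852, -0.0061]
tcp_rot: [0.109, 0.699, -0.109, 0.699]
contact_force: [-0.4, -0.2, 1.1]
opening: 0.599
```

Request:
play_rows([
  [60,[0,0.004,0],[0,0,0]],
  [60,[0,0.008,0],[0,0,0]],
  [60,[0,0.008,0],[0,0,0]],
])

```text
time: 24.13
eef_pos: [0.4626, -0.0844, -0.0061]
tcp_rot: [0.107, 0.699, -0.109, 0.699]
contact_force: [-2.4, -7.6, 1.2]
opening: 0.603
```

```bash
python3 g.py " -101,36,-6"
```

```text
t 24.13 st [-100.    35.9   -6.1] open 60 F [-8.  -0.   1.2] q [-0.39  0.12  2.2  -0.    0.83 -0.08]
yaw err of tool z to station x, deg -89.97 tilt [-0.001 -0.003 -1.   ]
 -101,36,-6 -> [-0.0004 -0.0032 -0.0002]
```

Request:
play_rows([
  [60,[0,0.003,0],[0,0,0]],
  [60,[0,0.005,0],[0,0,0]],
  [60,[0,-0.04,0],[0,0,0]],
  [60,[-0.1,-0.06,0],[0,0,0]],
  [60,[-0.22,-0.12,0],[-0.06,0,0]],
  [60,[-0.34,-0.22,-0.02],[-0.13,0,0]],
  [60,[-0.44,-0.32,-0.02],[-0.2,0,0]],
  [60,[-0.5,-0.43,-0.02],[-0.27,0,0]],
  [60,[-0.5,-0.54,-0.02],[-0.34,0,0]],
  [60,[-0.5,-0.6,-0.02],[-0.41,0,0]],
])

```text
time: 24.97
eef_pos: [0.4026, -0.256, 0.1464]
tcp_rot: [-0.121, 0.696, 0.118, 0.698]
contact_force: [-0.5, 0.8, -0.0]
opening: 0.602
```

```bash
python3 g.py; python3 -c "
from h import *
a=snap('top','t9.png')['color'][185:305,250:400,::-1];cv2.imwrite('pics/c12.png',cv2.resize(a,None,fx=5,fy=5,interpolation=cv2.INTER_CUBIC))"
```

```text
t 24.97 st [-281.7   41.1  146.4] open 60 F [ 0.6  0.7 -0. ] q [-0.78 -0.11  2.1  -0.    1.15 -1.12]
yaw err of tool z to station x, deg -52.93 tilt [ 0.004 -0.004 -1.   ]
```

View pics/c12.png

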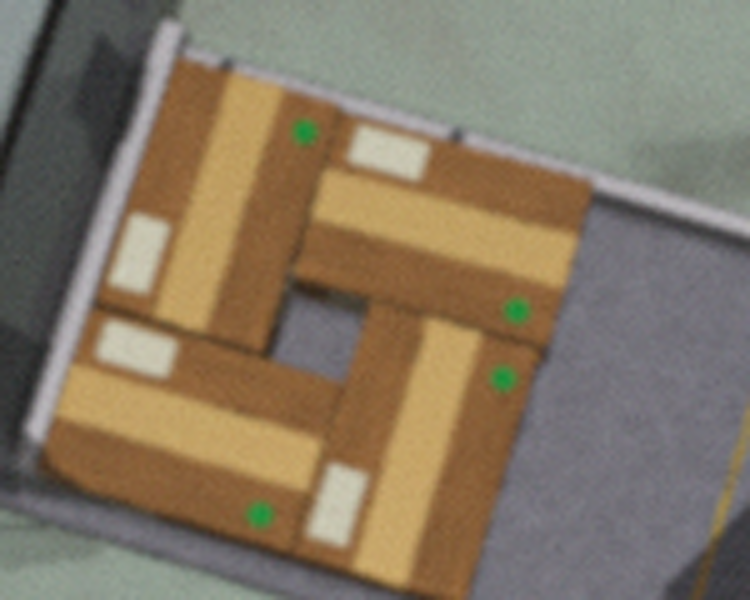

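Request:
play_rows([
  [35,[-0.1,0,0],[-0.08,0,0]],
  [35,[-0.2,0,0],[-0.15,0,0]],
  [35,[-0.3,0,0],[-0.23,0,0]],
  [35,[-0.42,0,0],[-0.31,0,0]],
  [35,[-0.54,0,0],[-0.38,0,0]],
  [35,[-0.66,0,0],[-0.46,0,0]],
  [35,[-0.72,0,0],[-0.53,0,0]],
  [35,[-0.72,0,0],[-0.588,0,0]],
  [35,[-0.72,0,0],[-0.588,0,0]],
])

```text
time: 25.77
eef_pos: [0.4031, -0.252, 0.3611]
tcp_rot: [-0.417, 0.571, 0.416, 0.572]
contact_force: [-1.1, 0.0, 0.1]
opening: 0.351
```

```bash
python3 -c "
import numpy as np
p=np.load('st.npy');c,s=np.cos(p[2]),np.sin(p[2]);q=np.array([.5743,.1361])-p[:2];print(c*q[0]+s*q[1],-s*q[0]+c*q[1])"; python3 g.py " 143,-2,360"
```

```text
0.1439043246719643 -0.0037367276795112897
t 25.77 st [-277.8   41.8  361.1] open 35 F [-0.3  1.   0.1] q [-0.77 -0.25  1.83  0.    1.56 -2.03]
yaw err of tool z to station x, deg -0.16 tilt [ 0.002 -0.001 -1.   ]
 143,-2,360 -> [ 0.0039 -0.1423  1.4032]
```

Request:
play_rows([
  [35,[0,-0.14,0.1],[0,0,0]],
  [35,[0,-0.14,0.23],[0,0,0]],
  [35,[0,-0.14,0.36],[0,0,0]],
  [35,[0,-0.14,0.49],[0,0,0]],
  [35,[0,-0.14,0.62],[0,0,0]],
  [35,[0,-0.14,0.75],[0,0,0]],
  [35,[0,-0.14,0.88],[0,0,0]],
  [35,[0,-0.14,0.97],[0,0,0]],
  [35,[0,-0.14,1.0],[0,0,0]],
])

```text
time: 26.52
eef_pos: [0.534, 0.0245, 0.3575]
tcp_rot: [-0.415, 0.572, 0.418, 0.571]
contact_force: [1.0, -1.0, -0.6]
opening: 0.353
```

Request:
play_rows([
  [35,[0,0,0.1],[0,0,0]],
  [35,[0,0,0.22],[0,0,0]],
  [35,[0,0,0.34],[0,0,0]],
  [35,[0,0,0.4],[0,0,0]],
  [35,[0,0,0.403],[0,0,0]],
  [35,[0,0,0.403],[0,0,0]],
  [35,[0,0,0.403],[0,0,0]],
])

```text
time: 27.1
eef_pos: [0.5709, 0.1345, 0.3587]
tcp_rot: [-0.416, 0.573, 0.416, 0.571]
contact_force: [0.0, -0.6, -0.4]
opening: 0.351
```

```bash
python3 g.py " 143.9,-3,264"; python3 -c "
from h import *
a=snap('scene','s9.png')['color'][60:210,150:350,::-1];cv2.imwrite('pics/c13.png',cv2.resize(a,None,fx=3,fy=3,interpolation=cv2.INTER_CUBIC))"
```

```text
t 27.1 st [141.3  -1.  358.7] open 35 F [-0.6 -0.2 -0.4] q [ 0.06  0.02  1.59 -0.    1.54 -1.2 ]
yaw err of tool z to station x, deg -0.31 tilt [-0.002 -0.001 -1.   ]
 143.9,-3,264 -> [ 0.3156 -0.0072  0.0089]
```

Request:
play_rows([
  [35,[0.06,0,0.009],[0,0,0]],
  [35,[0.13,0,0.009],[0,0,0]],
  [35,[0.2,0,0.009],[0,0,0]],
  [35,[0.26,0,0.009],[0,0,0]],
  [35,[0.3,0,0.009],[0,0,0]],
  [35,[0.316,0,0.009],[0,0,0]],
  [35,[0.316,0,0.009],[0,0,0]],
])

```text
time: 27.73
eef_pos: [0.5716, 0.137, 0.2637]
tcp_rot: [-0.416, 0.573, 0.416, 0.571]
contact_force: [-0.5, 1.5, -0.7]
opening: 0.346
```

Request:
play_rows([
  [0,[0,0,0],[0,0,0]],
  [0,[0,0,0],[0,0,0]],
  [0,[0,0,0],[0,0,0]],
  [0,[0,0,0],[0,0,0]],
  [0,[0,0,0],[0,0,0]],
], force=25)

```text
time: 28.15
eef_pos: [0.573, 0.1379, 0.2667]
tcp_rot: [-0.417, 0.571, 0.416, 0.572]
contact_force: [0.1, 0.3, 4.1]
opening: 0.127
```

```bash
python3 g.py;  python3 arc.py 1.75 .9 10; python3 arc.py .9 .15 10;python3 arc.py .15 0 5
```

```text
t 28.15 st [145.2  -1.9 266.7] open 13 F [ 0.3 -0.   4.1] q [ 0.06  0.05  1.72 -0.    1.37 -1.2 ]
yaw err of tool z to station x, deg -0.21 tilt [ 0.003 -0.    -1.   ]
1.665 [np.float64(-0.008), 0, np.float64(-0.069)]
1.58 [np.float64(-0.011), 0, np.float64(-0.138)]
1.495 [np.float64(-0.007), 0, np.float64(-0.207)]
1.41 [np.float64(0.002), 0, np.float64(-0.275)]
1.325 [np.float64(0.017), 0, np.float64(-0.343)]
1.24 [np.float64(0.038), 0, np.float64(-0.409)]
1.155 [np.float64(0.064), 0, np.float64(-0.473)]
1.07 [np.float64(0.096), 0, np.float64(-0.534)]
0.985 [np.float64(0.132), 0, np.float64(-0.593)]
0.9 [np.float64(0.174), 0, np.float64(-0.648)]
0.825 [np.float64(0.04), 0, np.float64(-0.046)]
0.75 [np.float64(0.084), 0, np.float64(-0.088)]
0.675 [np.float64(0.131), 0, np.float64(-0.127)]
0.6 [np.float64(0.181), 0, np.float64(-0.163)]
0.525 [np.float64(0.233), 0, np.float64(-0.194)]
0.45 [np.float64(0.287), 0, np.float64(-0.222)]
0.375 [np.float64(0.343), 0, np.float64(-0.246)]
0.3 [np.float64(0.401), 0, np.float64(-0.265)]
0.225 [np.float64(0.46), 0, np.float64(-0.28)]
0.15 [np.float64(0.52), 0, np.float64(-0.29)]
0.12 [np.float64(0.024), 0, np.float64(-0.003)]
0.09 [np.float64(0.049), 0, np.float64(-0.005)]
0.06 [np.float64(0.073), 0, np.float64(-0.006)]
0.03 [np.float64(0.097), 0, np.float64(-0.007)]
0.0 [np.float64(0.122), 0, np.float64(-0.007)]
```

Gripped (opening 13 %). Reverse the arc.

Request:
play_rows([
  [0,[-0.008,0,-0.069],[0,0,0]],
  [0,[-0.011,0,-0.138],[0,0,0]],
  [0,[-0.007,0,-0.207],[0,0,0]],
  [0,[0.002,0,-0.275],[0,0,0]],
  [0,[0.017,0,-0.343],[0,0,0]],
  [0,[0.038,0,-0.409],[0,0,0]],
  [0,[0.064,0,-0.473],[0,0,0]],
  [0,[0.096,0,-0.534],[0,0,0]],
  [0,[0.132,0,-0.593],[0,0,0]],
  [0,[0.174,0,-0.648],[0,0,0]],
])

```text
time: 28.98
eef_pos: [0.5123, -0.0472, 0.2136]
tcp_rot: [-0.416, 0.571, 0.417, 0.572]
contact_force: [-0.9, 3.5, 0.7]
opening: 0.121
```

Request:
play_rows([
  [0,[0.04,0,-0.046],[0,0,0]],
  [0,[0.084,0,-0.088],[0,0,0]],
  [0,[0.131,0,-0.127],[0,0,0]],
  [0,[0.181,0,-0.163],[0,0,0]],
  [0,[0.233,0,-0.194],[0,0,0]],
  [0,[0.287,0,-0.222],[0,0,0]],
  [0,[0.343,0,-0.246],[0,0,0]],
  [0,[0.401,0,-0.265],[0,0,0]],
  [0,[0.46,0,-0.28],[0,0,0]],
  [0,[0.52,0,-0.29],[0,0,0]],
])

```text
time: 29.82
eef_pos: [0.4854, -0.1302, 0.0564]
tcp_rot: [-0.416, 0.572, 0.417, 0.571]
contact_force: [-2.0, 0.5, 1.1]
opening: 0.125
```

```bash
python3 g.py
```

```text
t 29.82 st [-136.8    0.4   56.4] open 13 F [-0.2  2.1  1.1] q [-0.46  0.08  2.1  -0.    0.97 -1.72]
yaw err of tool z to station x, deg -0.24 tilt [-0.002  0.001 -1.   ]
```

Request:
play_rows([
  [0,[0.024,0,-0.003],[0,0,0]],
  [0,[0.049,0,-0.005],[0,0,0]],
  [0,[0.073,0,-0.006],[0,0,0]],
  [0,[0.09,0,-0.007],[0,0,0]],
  [0,[0.105,0,-0.007],[0,0,0]],
  [0,[0.115,0,-0.007],[0,0,0]],
  [0,[0.122,0,-0.007],[0,0,0]],
  [0,[0.122,0,-0.007],[0,0,0]],
])

```text
time: 30.48
eef_pos: [0.4846, -0.1324, 0.0198]
tcp_rot: [-0.417, 0.572, 0.417, 0.571]
contact_force: [-3.2, -4.4, -2.3]
opening: 0.126
```

```bash
python3 g.py
```

```text
t 30.48 st [-139.2    0.4   19.8] open 13 F [-5.1  1.7 -2.3] q [-0.47  0.14  2.11 -0.    0.89 -1.73]
yaw err of tool z to station x, deg -0.17 tilt [-0.002 -0.001 -1.   ]
```

Request:
play_rows([
  [0,[0.006,0,0],[0,0,0]],
  [0,[0.012,0,0],[0,0,0]],
  [0,[0.018,0,0],[0,0,0]],
  [0,[0.018,0,0],[0,0,0]],
])

```text
time: 30.82
eef_pos: [0.4847, -0.1325, 0.017]
tcp_rot: [-0.416, 0.572, 0.418, 0.57]
contact_force: [-10.3, -1.8, 14.5]
opening: 0.122
```

Request:
play_rows([
  [0,[0.005,0,0],[0,0,0]],
  [0,[0.01,0,0],[0,0,0]],
  [0,[0.01,0,0],[0,0,0]],
])

```text
time: 31.07
eef_pos: [0.4847, -0.1325, 0.0168]
tcp_rot: [-0.416, 0.573, 0.418, 0.569]
contact_force: [-18.6, 1.7, 31.5]
opening: 0.122
```

```bash
python3 g.py
```

```text
t 31.07 st [-139.2    0.3   16.8] open 12 F [-4.  18.3 31.5] q [-0.47  0.14  2.11 -0.    0.89 -1.73]
yaw err of tool z to station x, deg -0.1 tilt [-0.006  0.    -1.   ]
```

Request:
play_rows([
  [0,[-0.012,0,0],[0,0,0]],
  [35,[-0.012,0,0],[0,0,0]],
  [35,[-0.012,0,0],[0,0,0]],
  [35,[-0.012,0,0],[0,0,0]],
  [35,[-0.06,0,0],[0,0,0]],
  [35,[-0.12,0,0],[0,0,0]],
  [35,[-0.2,0,0],[0,0,0]],
  [35,[-0.32,0,0],[0,0,0]],
  [35,[-0.45,0,0],[0,0,0]],
  [35,[-0.55,0,0],[0,0,0]],
])

```text
time: 31.9
eef_pos: [0.4863, -0.132, 0.1795]
tcp_rot: [-0.417, 0.571, 0.416, 0.572]
contact_force: [0.3, -0.1, 0.8]
opening: 0.35
```

Request:
play_rows([
  [35,[0,0,-0.12],[0,0,0]],
  [35,[0,0,-0.25],[0,0,0]],
  [35,[0,0,-0.38],[0,0,0]],
  [35,[0,0,-0.5],[0,0,0]],
  [35,[0,0,-0.6],[0,0,0]],
  [35,[0,0,-0.6],[0,0,0]],
  [35,[0,0,-0.6],[0,0,0]],
])

```text
time: 32.48
eef_pos: [0.43, -0.3045, 0.1764]
tcp_rot: [-0.415, 0.572, 0.416, 0.572]
contact_force: [0.3, 0.8, -0.6]
opening: 0.348
```

```bash
python3 g.py; python3 -c "
from h import *
from fit2 import w,H
p=np.load('st.npy')
S=snap('scene','s10.png');T=snap('top','t10.png')
a=S['color'][215:345,195:375,::-1];b=T['color'][180:310,240:420,::-1]
cv2.imwrite('pics/c14.png',cv2.resize(np.hstack([a,b]),(800,288),interpolation=cv2.INTER_CUBIC))
cv2.imwrite('pics/c14.png',np.vstack([cv2.resize(x,(400,289),interpolation=cv2.INTER_CUBIC) for x in(a,b)]))
for g in(0,.03,.06): print(g,((proj(S,w(p,H(g,(-.055,.055))))-[195,215])*2.222).round(1).tolist(),((proj(T,w(p,H(g,(-.055,.055))))-[240,180])*2.222+[0,289]).round(1).tolist())"
```

```text
t 32.48 st [-319.7    0.4  176.4] open 35 F [ 0.9  0.  -0.6] q [-0.81 -0.02  1.96  0.    1.21 -2.07]
yaw err of tool z to station x, deg -0.37 tilt [ 0.     0.001 -1.   ]
0 [[361.3, 141.4], [257.2, 192.4]] [[328.8, 430.3], [294.7, 546.7]]
0.03 [[361.7, 133.5], [257.2, 184.1]] [[329.5, 428.8], [295.2, 545.8]]
0.06 [[361.8, 125.5], [256.9, 175.6]] [[329.9, 427.2], [295.5, 544.9]]
```

View pics/c14.png

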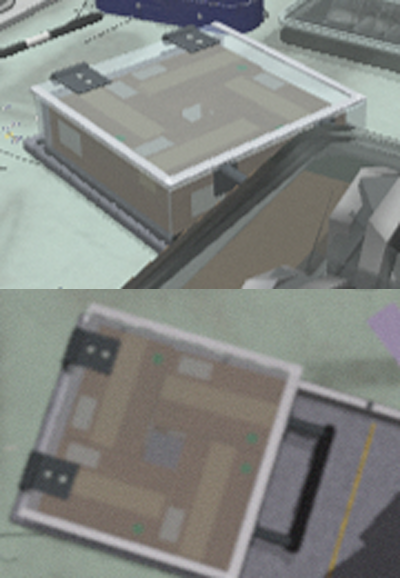

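```bash
python3 -c "
from plant import ctrl
print(ctrl.sign_off())"
```

```text
the job is handed in; nothing more can be done
None
```

The four-carton layer is complete and the guard is shut over it. I handed the job in at about 32.5 s on the robot's clock, with the arm clear of everything.

**What I did:**
- I lifted the guard by its handle to about 1.75 rad.
- I slid the end carton in along the side fence until it met both the fence (10 N) and the laid cross carton (13 N).
- I slid the other carton flat along the board in a light grip until it pressed against the end carton (13 N). I then let go and pushed it in until it pressed against the laid end carton (8 N).
- I lowered the guard onto its stop. It held firm at 31 N with the handle within about 1.5 mm of where I expected it for shut.

**Last checks:**
- The overhead picture before closing showed the pinwheel tight, with its sides lined up and the middle hole square.
- The final pictures show the guard closed over the layer, but a tray partly hides the handle in the side view. Full closure therefore rests mainly on the hard stop and the handle's height.

**What disagreed:** the fingertips were really about 30 mm higher than the arm's reported tool position. Because of this my first grip on the handle closed on nothing. I corrected for it using the camera and by feeling downward carefully. I did not measure the offset exactly, so finger heights on the cartons are good to a few millimetres. I saw no lifting or tipping of a carton. There was up to 13 N of vertical force while I pressed the second carton sideways, in the direction that pushes down on it.

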